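# Hang a basket of washed bearings still over the drain pan and set it down

## Task

Take the basket of washed bearings off the sloping shelf of the drain stand by the T-handle of its lifting hook, carry it across to the round drain pan without letting it swing wildly or putting it down on the way, and let it hang dead still just above the middle of the pan for a good three seconds to drip off. Only once it no longer swings, lower it gently until it stands flat in the middle of the pan with both bearings still in it, and finish there with the handle held upright in the gripper.

Things in the scene. Friction and masses are not known exactly. Their poses are not given: they have to be found in the camera images.
- lift_hook: lifting hook, loose, 0.22 kg: black rubber T-handle bar, 140 mm long (its y), 24 mm wide (x), 24 mm high, origin at the bar's middle, z up; a 12 mm shank runs down from the middle to a steel hook. Parked lying across a fork. Grip the bar at its middle across its width, from above (20 N or more).
- hook_seat (a point): the seat of the hook, 45 mm below the middle of the handle bar: the basket's bail hangs here and cannot come off; it is the point about which the basket swings
- basket: round perforated steel basket, 124 mm wide at the foot, 141 at the rim, 45 high, 0.40 kg nominal, on a stiff wire bail. Origin at the centre of its underside; z runs up the bail to the hook seat, 235 mm away. Swings fore-and-aft and sideways on the seat with almost no damping, like a 0.225 m pendulum (period 0.95 s, centre of mass 215 mm below the seat); turns with the hook about z.
- wash_stand: drain stand, fixed. Origin on the bench under the parked handle, x to the rear, z up. The basket starts on its shelf, which falls 0.2 rad to the front, against a 10 mm lip: bail leaning 0.2 rad forward, underside 47 mm behind the seat. Lifted clear of the lip (about 10 mm) it swings forward by itself. Post 190 mm behind; in front only a 30 mm high trough.
- fork (a point): point between the two prong tops of the drain stand's fork, under the parked bar's middle, 313 mm above the bench. Prongs run along the stand's x at y = +52 and -52 mm, 12 mm wide, and end 24 mm in front of this point; nubs 8 mm high hold the bar front and rear. Lift the bar 12 mm or more, then draw it at least 50 mm forward (stand's -x) before going sideways.
- drain_pan: round aluminium drain pan, fixed on the bench, 212 mm across at the rim, 192 mm at the foot, 32 mm high, wall 4 mm; origin at the centre of its underside
- pan_floor (a point): centre of the flat inside floor of the drain pan, 5 mm above the bench; the rim is 27 mm above it. With the basket standing here the handle's middle is 280 mm above this point
- bearing_a_mid (a point): centre of one of the two loose steel ball bearings lying in the basket: ring 46 mm across, 16 mm high, 0.13 kg nominal (the true mass varies by a third)
- bearing_b_mid (a point): centre of the other bearing, of the same size
Mind the look-alikes: they are no part of the job. Leave any brown look-alike of the part that bears bearing_b_mid alone. Leave any orange or red look-alike of the part that bears bearing_a_mid alone.

How it is judged:
By the outcome, as a careful person would: the job done as asked, in the order asked, and still so for the second after the job is handed in, while the arm keeps its last pose, push and grip.
It also fails if it takes over 58 s, if anything falls off the work surface, if the arm or the gripper's body presses on something with over 40 N, if the wrist force passes 120 N, or if a joint passes its speed limit or range.

## Robot

A 6-joint arm with a two-finger parallel gripper is mounted at the origin on the work surface. World frame = base frame: x ahead of the robot, y to its left, z up, the work surface at z = 0. Lengths are in m, angles in rad, forces in N, time in s.
With the tool pointing down it reaches from about 0.35 to 0.975 m from the base axis. Payload 4.9 kg.
Tool frame: the origin (TCP) lies at the very end of the fingers, on their centre line; the grasp point (between the pads) lies ctrl.hold_point_z behind it (ctrl.hold_point_z is the distance from the TCP to the grasp point, in m); z points along the fingers, y is the line along which they close (so a half turn about z gives the same grasp; the last joint's range is limited). The gripper opens to 85 mm and grips with 20 to 120 N. Pads are 22 mm wide; open, the fingers measure 114 mm over their backs; the gripper's body (76 mm by 85 mm) begins 54 mm behind the grasp point. The pads swing forward as they close: fully open they stand 13 mm farther back than shut.
Start: joints at [-1.435, 0.053, 1.613, -0, 1.476, -0.119], TCP at [0.158, -0.605, 0.231] pointing down, gripper open.
Joint ranges: [-3.01, 3.01], [-1.01, 2.22], [0.06, 2.58], [-1.02, 4.17], [0.09, 2.62], [-3.14, 3.14]. Speed limits (rad/s): [2.57, 2.57, 3.14, 3.14, 3.14, 3.14].

## Interface

Orientations are given as a rotation vector (axis times angle).
In Python, from station import ctrl gives the robot as it stands. The module is installed in compiled form; this text tells all that it offers.
- The arm moves only by the tool jog_arm, never from a script. Its argument "deltas" is a list of rows, each a list of 3 entries, a list of its own where there are three numbers: the closure, from -1 (fully open) to 1 (shut), then the shift along the world's x, y, z scaled (see below), then the turn, a rotation vector about the world's x, y, z scaled (see below). A call has 1 to 12 rows; each row is the pose to reach, as a shift and turn from the pose commanded when the call began, turning the shorter way round; what a row does not reach only later rows make up. The controller multiplies each number of a shift by 0.4 m and each number of a turn by 180 degrees. A row lasts 1/12 s, in which the tool goes at most 41.7 mm and 7.16 degrees, less where a joint would pass 70% of its speed; a pose out of reach is approached as far as the arm can. A call with a number of a shift or a turn outside -1 to 1 is refused whole. A call with a gripper value outside its range is refused whole. The fingers move at their own pace and stop on an object; "squeeze" is the grip in N (left out, the last holds). Time passes only in rows, so rows that repeat a pose let the fingers close. It gives the time, the measured TCP pose, the force, the opening and the grip force at its end, in the units of the state.
- ctrl.get_obs(): the state, without advancing time (a new reading comes with each control period).
- ctrl.get_image(name): name is "scene" or "top"; returns the picture (384x512x3 uint8, red, green, blue); there is no depth.
- ctrl.get_calibration(name): a dict with "K" (3x3 intrinsics, pixels), "extrinsics" (4x4, takes a point from world to camera coordinates). Camera axes: x right, y down, z forward; pixel columns grow to the right and rows downward; lengths in m; the calibration is good to about 2 mm. A picture is of the moment at which its call begins. get_calibration takes no time and is no camera call.
- ctrl.finish_job(): hands the job in; it is judged then, once.
The state is a dict: "t": time; "q": joint angles; "dq": joint speeds; "effort": joint torques, N m; "tool_pos": TCP position; "tool_rot": TCP orientation; "contact_force": force on the tool from outside, world axes, zero at the start; "wrist_torque": the same for the moment, N m; "opening": finger opening in m; "grip_force": force on a finger pad.
Only numpy, scipy, OpenCV 4.12 (cv2) and the standard library are available. Lean on these libraries where they do the work, as an engineer would, in place of code of your own. Each camera call takes 0.05 s, during which the arm holds its last target. There are 200 camera calls.

## Working session

There is one attempt and no reset: what is moved stays moved. The work goes in short steps, Python scripts to look and compute and a tool call to move; the robot and the scene stay as the last step left them, time stands still between calls to the robot, and variables do not carry over. Pictures are saved under pics/ and viewed, at most 10 in all, crops included, and the job is handed in when it is done.

Besides the shell and the picture viewer there is one more tool, called after ">>>" as name(argument=value, ...) on one line, values as JSON. jog_arm: Moves the arm, as the interface text tells. Its arguments: {"type":"object","properties":{"deltas":{"type":"array","items":{"type":"array"}},"squeeze":{"type":"number"}},"required":["deltas"]}

```bash
mkdir -p pics; python3 - <<'E'
from station import ctrl
import cv2,numpy as np
o=ctrl.get_obs(); print({k:np.round(v,3) for k,v in o.items()}, ctrl.hold_point_z)
for n in("scene","top"):
    im=ctrl.get_image(n); cv2.imwrite(f"pics/{n}0.png",im[...,::-1]); c=ctrl.get_calibration(n); print(n,np.round(c["K"],1).tolist(),np.round(c["extrinsics"],4).tolist())
E
```

```text
{'t': np.float64(0.0), 'q': array([-1.435,  0.053,  1.614, -0.   ,  1.476, -0.119]), 'dq': array([-0.   , -0.   , -0.001,  0.001,  0.001,  0.   ]), 'effort': array([ 0.0000e+00, -3.9369e+01, -3.7017e+01, -0.0000e+00,  7.0000e-03,
        0.0000e+00]), 'tool_pos': array([ 0.157, -0.604,  0.23 ]), 'tool_rot': array([-3.114, -0.399,  0.   ]), 'contact_force': array([-0.444, -0.609, -0.51 ]), 'wrist_torque': array([ 0.037,  0.008, -0.012]), 'grip_force': np.float64(0.0), 'opening': np.float64(0.085)} 0.0187
scene [[414.6, 0.0, 257.5], [0.0, 414.6, 190.6], [0.0, 0.0, 1.0]] [[-0.7777, 0.6286, 0.0059, 0.3585], [0.3939, 0.4946, -0.7747, -0.1211], [-0.4899, -0.6002, -0.6323, 1.5112], [0.0, 0.0, 0.0, 1.0]]
top [[367.9, 0.0, 259.5], [0.0, 367.9, 193.6], [0.0, 0.0, 1.0]] [[-0.0184, -0.9996, -0.0209, 0.1205], [-0.9871, 0.0214, -0.1584, 0.5885], [0.1588, 0.0177, -0.9872, 1.0689], [0.0, 0.0, 0.0, 1.0]]
```

View pics/scene0.png

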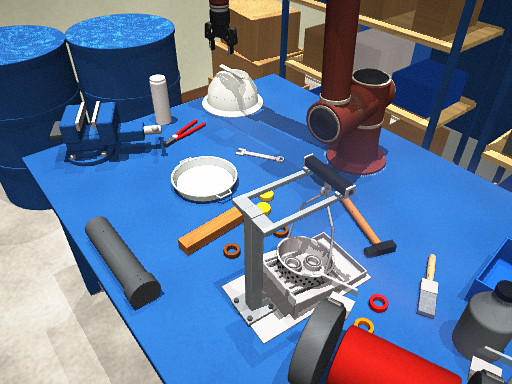

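View pics/top0.png

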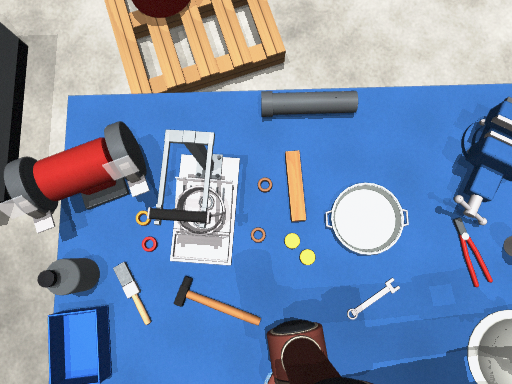

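The scene picture shows the black T-bar parked on the fork at about (328,175), the basket with two grey bearings at (292,266) and (314,263), and the pan at (205,178). In the top picture the bar is at (180,215) and the pan centre at (367,218).

Things that could be mistaken for what I want:
- **Bar:** the hammer head at scene (380,248) and the grey cylinder at (123,262).
- **Bearings:** brown rings at (232,251) and (282,231), a red one at (378,302) and an orange one at (365,325), all lying on the bench.
- **Pan:** the white colander/helmet at (232,92).

I choose the bar on the fork. Next is a close crop to check it.

```bash
python3 - <<'E'
import cv2,numpy as np
s=cv2.imread("pics/scene0.png");t=cv2.imread("pics/top0.png")
a=cv2.resize(s[145:325,232:372],None,fx=3,fy=3,interpolation=cv2.INTER_CUBIC)
b=cv2.resize(t[125:270,135:245],None,fx=3.6,fy=3.6,interpolation=cv2.INTER_CUBIC)
h=540
b=cv2.copyMakeBorder(b,0,h-b.shape[0],0,0,cv2.BORDER_CONSTANT) if b.shape[0]<h else b[:h]
c=np.hstack([a,b])[:, :800];print(c.shape);cv2.imwrite("pics/crop0.png",c)
E
```

```text
(540, 800, 3)
```

View pics/crop0.png

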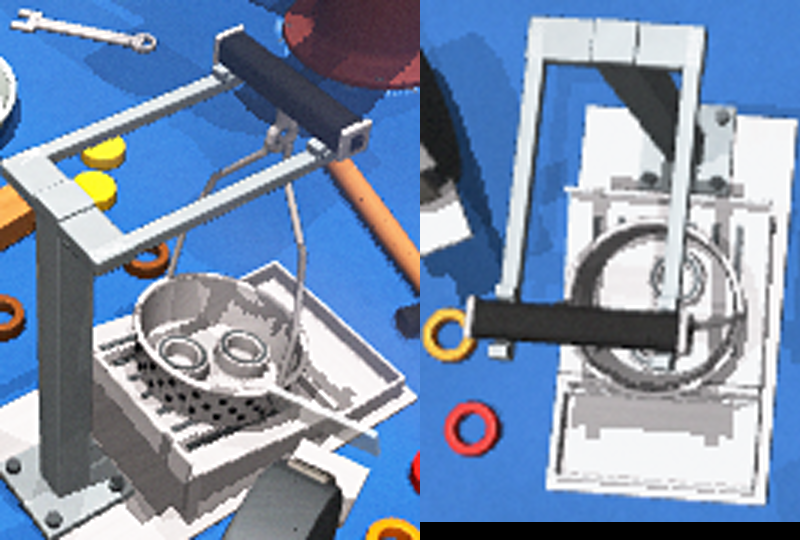

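The crop confirms the choice: a black bar with pale end caps lies across both prongs, the hook and bail hang below it, and two plain grey bearings sit in the basket. Next I measure the bar and pan from both views.

```bash
cat > h.py <<'E'
import cv2,numpy as np
from station import ctrl
cal={n:ctrl.get_calibration(n) for n in("scene","top")}
def ray(n,uv):
    E=cal[n]["extrinsics"];R,t=E[:3,:3],E[:3,3]
    d=R.T@np.linalg.solve(cal[n]["K"],[uv[0],uv[1],1]);return -R.T@t,d/np.linalg.norm(d)
def plane(n,uv,z):
    c,d=ray(n,uv);return c+d*(z-c[2])/d[2]
def tri(a,b):   # scene px, top px -> point, miss distance
    c1,d1=ray("scene",a);c2,d2=ray("top",b)
    s=np.linalg.lstsq(np.c_[d1,-d2],c2-c1,rcond=None)[0]
    p,q=c1+s[0]*d1,c2+s[1]*d2;return (p+q)/2,np.linalg.norm(p-q)
def px(n,p):
    E=cal[n]["extrinsics"];v=cal[n]["K"]@(E[:3,:3]@p+E[:3,3]);return v[:2]/v[2]
def blob(n,im,lo,hi,box):   # biggest contour of an HSV range inside box x0,y0,x1,y1
    m=cv2.inRange(cv2.cvtColor(im,cv2.COLOR_RGB2HSV),np.array(lo),np.array(hi))
    k=np.zeros_like(m);x0,y0,x1,y1=box;k[y0:y1,x0:x1]=m[y0:y1,x0:x1]
    k=cv2.morphologyEx(k,cv2.MORPH_OPEN,np.ones((3,3)))
    c=max(cv2.findContours(k,cv2.RETR_EXTERNAL,cv2.CHAIN_APPROX_NONE)[0],key=cv2.contourArea);return c
E
python3 - <<'E'
from h import *
I={n:cv2.imread(f"pics/{n}0.png")[...,::-1].copy() for n in cal}
for n in cal: print(n,"cam",np.round(ray(n,(0,0))[0],3))
R={}
for n,box in(("scene",(296,148,362,204)),("top",(146,200,216,226))):
    c=blob(n,I[n],(0,0,0),(180,255,75),box);r=cv2.minAreaRect(cv2.convexHull(c))
    R[n]=r;print(n,"bar",cv2.contourArea(c),r,cv2.boundingRect(c))
def ends(r):
    b=cv2.boxPoints(r);e=[np.linalg.norm(b[i]-b[i-1]) for i in range(4)]
    i=int(np.argmin(e[:2])); return [(b[i]+b[i-1])/2,(b[(i+2)%4]+b[(i+1)%4])/2]
p,m=tri(R["scene"][0],R["top"][0]);print("mid",p.round(4),m)
es=sorted(ends(R["scene"]),key=lambda q:q[0]);et=sorted(ends(R["top"]),key=lambda q:-q[0]) # scene left = top right
for a,b in zip(es,et): print("end",a,b,*[np.round(x,4) for x in tri(a,b)])
t=[plane("top",q,p[2]) for q in et];d=t[0]-t[1];print("len",np.linalg.norm(d),"yaw of y",np.degrees(np.arctan2(d[1],d[0])))
P={}
for n,box in(("scene",(165,148,245,208)),("top",(318,175,415,262))):
    c=blob(n,I[n],(0,0,110),(180,80,255),box);k=cv2.morphologyEx(cv2.drawContours(np.zeros((384,512),np.uint8),[c],-1,255,-1),cv2.MORPH_OPEN,cv2.getStructuringElement(cv2.MORPH_ELLIPSE,(21,21)))
    c=max(cv2.findContours(k,0,1)[0],key=cv2.contourArea);P[n]=cv2.fitEllipse(c);print(n,"pan",P[n])
print("pan",tri(P["scene"][0],P["top"][0]))
for n in cal: print(n,plane(n,P[n][0],.032))
E
```

```text
scene cam [1.067 0.742 0.859]
top cam [0.413 0.089 1.151]
scene bar 302.0 ((346.0, 159.0), (22.0, 26.0), 90.0) (333, 148, 27, 23)
top bar 529.5 ((177.6319580078125, 214.8505401611328), (56.898223876953125, 11.244077682495117), 4.5739216804504395) (149, 209, 58, 14)
mid [0.4863 0.294  0.3641] 0.0346344155549879
end [333. 159.] [205.99046 217.11922] [0.4778 0.2434 0.3343] 0.0505
end [359. 159.] [149.27345 212.58186] [0.4945 0.3405 0.3924] 0.0186
len 0.1236821893241133 yaw of y -95.72712895464997
scene pan ((203.59384155273438, 177.22584533691406), (43.5989875793457, 64.0073013305664), 83.22611999511719)
top pan ((367.06866455078125, 218.3314971923828), (70.08499908447266, 72.89628601074219), 126.3807373046875)
pan (array([ 0.51237212, -0.21940668,  0.02106032]), np.float64(0.002804717470642465))
scene [ 0.52041523 -0.20811617  0.032     ]
top [ 0.51035915 -0.21545623  0.032     ]
```

```bash
cat >> h.py <<'E'
def bar(n,im,box):
    I=im.astype(int);m=((I.max(2)<85)&(I[...,2]>=I[...,0]-4)&(I[...,2]-I[...,0]<45)).astype(np.uint8)*255
    k=np.zeros_like(m);x0,y0,x1,y1=box;k[y0:y1,x0:x1]=m[y0:y1,x0:x1];k=cv2.morphologyEx(k,cv2.MORPH_OPEN,np.ones((3,3)))
    return max(cv2.findContours(k,0,1)[0],key=cv2.contourArea)
E
python3 - <<'E'
from h import *
from scipy.optimize import least_squares
I={n:cv2.imread(f"pics/{n}0.png")[...,::-1].copy() for n in cal}
R={}
for n,box in(("scene",(300,150,362,204)),("top",(146,203,216,226))):
    c=bar(n,I[n],box);R[n]=cv2.minAreaRect(c);M=cv2.moments(c);print(n,cv2.contourArea(c),R[n],M["m10"]/M["m00"],M["m01"]/M["m00"])
    print(cv2.boxPoints(R[n]).round(1).tolist())
p,m=tri(R["scene"][0],R["top"][0]);print("mid",p.round(4),m)
def ends(r):
    b=cv2.boxPoints(r);e=[np.linalg.norm(b[i]-b[i-1]) for i in range(4)];i=int(np.argmin(e[:2]));return [(b[i]+b[i-1])/2,(b[(i+2)%4]+b[(i+1)%4])/2]
es=sorted(ends(R["scene"]),key=lambda q:q[0]);et=sorted(ends(R["top"]),key=lambda q:-q[0])
E=[tri(a,b) for a,b in zip(es,et)];print([(a.round(4),round(b,4)) for a,b in E]);d=E[0][0]-E[1][0];print(np.linalg.norm(d),np.degrees(np.arctan2(d[1],d[0])))
# pan rim: far-side outline cast onto rim plane
C={}
for n,box in(("scene",(165,148,245,208)),("top",(318,175,415,262))):
    c=blob(n,I[n],(0,0,110),(180,80,255),box);k=cv2.morphologyEx(cv2.drawContours(np.zeros((384,512),np.uint8),[c],-1,255,-1),cv2.MORPH_OPEN,cv2.getStructuringElement(cv2.MORPH_ELLIPSE,(21,21)))
    C[n]=max(cv2.findContours(k,0,1)[0],key=cv2.contourArea)[:,0].astype(float)
for z in(.02,.032,.044):
  o=[]
  for n in C:
    P=np.array([plane(n,q,z)[:2] for q in C[n]]);c0=P.mean(0);v=c0-ray(n,(0,0))[0][:2];v/=np.linalg.norm(v)
    if n=="scene":P=P[(P-c0)@v>0.0]
    f=least_squares(lambda a:np.linalg.norm(P-a[:2],axis=1)-a[2],[*c0,.1],loss="soft_l1",f_scale=.002);o.append((n,f.x.round(4),len(P),round(float(np.std(f.fun)),4)))
  print(z,o)
E
```

```text
scene 600.0 ((326.42584228515625, 173.54888916015625), (51.67234420776367, 13.929065704345703), 38.1572265625) 326.34888888888884 173.77333333333334
[[301.79998779296875, 163.10000610351562], [310.3999938964844, 152.10000610351562], [351.0, 184.0], [342.3999938964844, 195.0]]
top 564.5 ((177.77664184570312, 212.6269073486328), (57.068885803222656, 15.816845893859863), 4.085616588592529) 177.3929731325657 214.7422497785651
[[148.8000030517578, 218.5], [149.89999389648438, 202.6999969482422], [206.8000030517578, 206.8000030517578], [205.6999969482422, 222.5]]
mid [0.5064 0.2875 0.3314] 0.0017326528283882502
[(array([0.5011, 0.2219, 0.3346]), np.float64(0.0044)), (array([0.5129, 0.3513, 0.3316]), np.float64(0.0034))]
0.13003240128004395 -95.1808375810351
0.02 [('scene', array([ 0.5023, -0.2362,  0.108 ]), 77, 0.0023), ('top', array([ 0.513 , -0.2186,  0.1092]), 202, 0.001)]
0.032 [('scene', array([ 0.5104, -0.2223,  0.1065]), 77, 0.0022), ('top', array([ 0.512 , -0.2153,  0.1081]), 202, 0.0009)]
0.044 [('scene', array([ 0.5184, -0.2083,  0.1049]), 77, 0.0022), ('top', array([ 0.5109, -0.212 ,  0.1069]), 202, 0.0009)]
```

```bash
python3 - <<'E'
from h import *
for a,b in(((326.4,173.6),(177.6,214.85)),((326.4,173.6),(177.4,214.74))):
    p,m=tri(a,b);print(p.round(4),round(m,4))
print("top@.325",plane("top",(177.6,214.85),.325).round(4),"scene@.325",plane("scene",(326.4,173.6),.325).round(4))
a,b=plane("top",(205.99,217.12),.325),plane("top",(149.27,212.58),.325);print("stand x yaw",np.degrees(np.arctan2(a[1]-b[1],a[0]-b[0]))+90)
from scipy.spatial.transform import Rotation as Ro
o=ctrl.get_obs();r=Ro.from_rotvec(o["tool_rot"]);print(r.as_matrix().round(3),o["tool_pos"])
E
```

```text
[0.5029 0.287  0.3293] 0.0054
[0.5032 0.2873 0.3296] 0.0056
top@.325 [0.5015 0.2901 0.325 ] scene@.325 [0.5005 0.2815 0.325 ]
stand x yaw -5.7295295056687365
[[ 0.968  0.252 -0.   ]
 [ 0.252 -0.968  0.002]
 [ 0.    -0.002 -1.   ]] [ 0.15743953 -0.60427758  0.230174  ]
```

The bar's middle is at about (0.502, 0.287, 0.326), which agrees with the expected 0.325. The stand is yawed -5.7°, and the pan is at about (0.512, -0.216). I'm moving to a point above the bar and turning the tool +69.7°.

>>> jog_arm(deltas=[[-1, [0.03, 0.03, 0.04], [0, 0, 0.01]], [-1, [0.08, 0.09, 0.09], [0, 0, 0.02]], [-1, [0.13, 0.15, 0.14], [0, 0, 0.03]], [-1, [0.18, 0.21, 0.19], [0, 0, 0.045]], [-1, [0.24, 0.27, 0.24], [0, 0, 0.06]], [-1, [0.3, 0.33, 0.29], [0, 0, 0.075]], [-1, [0.35, 0.39, 0.33], [0, 0, 0.09]], [-1, [0.4, 0.45, 0.37], [0, 0, 0.1]], [-1, [0.45, 0.51, 0.4], [0, 0, 0.11]], [-1, [0.5, 0.57, 0.42], [0, 0, 0.12]], [-1, [0.54, 0.63, 0.43], [0, 0, 0.13]], [-1, [0.56, 0.69, 0.43], [0, 0, 0.14]]])

```text
t: 1.1
tool_pos: [0.3829, -0.3275, 0.4041]
tool_rot: [2.952, 1.073, 0.001]
contact_force: [-0.1, -0.3, -0.6]
opening: 0.0857
grip_force: 0.0
```

>>> jog_arm(deltas=[[-1, [0.03, 0.07, 0], [0, 0, 0.02]], [-1, [0.06, 0.15, 0], [0, 0, 0.04]], [-1, [0.09, 0.23, 0], [0, 0, 0.06]], [-1, [0.12, 0.31, 0], [0, 0, 0.08]], [-1, [0.14, 0.39, 0], [0, 0, 0.1]], [-1, [0.16, 0.47, 0], [0, 0, 0.12]], [-1, [0.18, 0.55, 0], [0, 0, 0.14]], [-1, [0.2, 0.63, 0], [0, 0, 0.16]], [-1, [0.22, 0.71, 0], [0, 0, 0.18]], [-1, [0.24, 0.79, 0], [0, 0, 0.2]], [-1, [0.26, 0.86, 0], [0, 0, 0.22]], [-1, [0.28, 0.92, 0], [0, 0, 0.24]]])

```text
t: 2.1
tool_pos: [0.4934, 0.0413, 0.4029]
tool_rot: [-2.348, -2.086, 0.0]
contact_force: [-0.1, -0.3, 0.1]
opening: 0.0855
grip_force: 0.0
```

>>> jog_arm(deltas=[[-1, [0.0, 0.08, 0], [0, 0, 0]], [-1, [0.0, 0.16, 0], [0, 0, 0]], [-1, [0.01, 0.24, 0], [0, 0, 0]], [-1, [0.01, 0.32, 0], [0, 0, 0]], [-1, [0.01, 0.39, 0], [0, 0, 0]], [-1, [0.01, 0.46, 0], [0, 0, 0.003]], [-1, [0.02, 0.52, 0], [0, 0, 0.006]], [-1, [0.02, 0.57, 0], [0, 0, 0.006]], [-1, [0.02, 0.6, 0], [0, 0, 0.006]], [-1, [0.02, 0.62, 0], [0, 0, 0.006]], [-1, [0.02, 0.62, 0], [0, 0, 0.006]]])

```text
t: 3.02
tool_pos: [0.5013, 0.288, 0.4027]
tool_rot: [-2.332, -2.105, 0.001]
contact_force: [-0.2, 0.3, 0.7]
opening: 0.0857
grip_force: 0.0
```

```bash
python3 - <<'E'
from h import *
o=ctrl.get_obs();print(o["tool_pos"].round(4),o["tool_rot"].round(3))
I=ctrl.get_image("scene");cv2.imwrite("pics/scene1.png",I[...,::-1]);J=ctrl.get_image("top")
a=cv2.resize(I[60:240,250:410],None,fx=3,fy=3,interpolation=cv2.INTER_CUBIC);b=cv2.resize(J[140:280,110:220],None,fx=2.9,fy=2.9,interpolation=cv2.INTER_CUBIC)
cv2.imwrite("pics/crop1.png",np.hstack([a,cv2.copyMakeBorder(b,0,540-b.shape[0],0,0,0)])[...,::-1])
t=o["tool_pos"]
for z in(t[2],.326):print([px(n,np.array([t[0],t[1],z])).round(1) for n in cal])
E
```

```text
[0.5013 0.288  0.4027] [-2.332e+00 -2.105e+00  1.000e-03]
[array([332.7, 144.5]), array([169.5, 211.1])]
[array([328.4, 174.8]), array([178.4, 214.9])]
```

View pics/crop1.png

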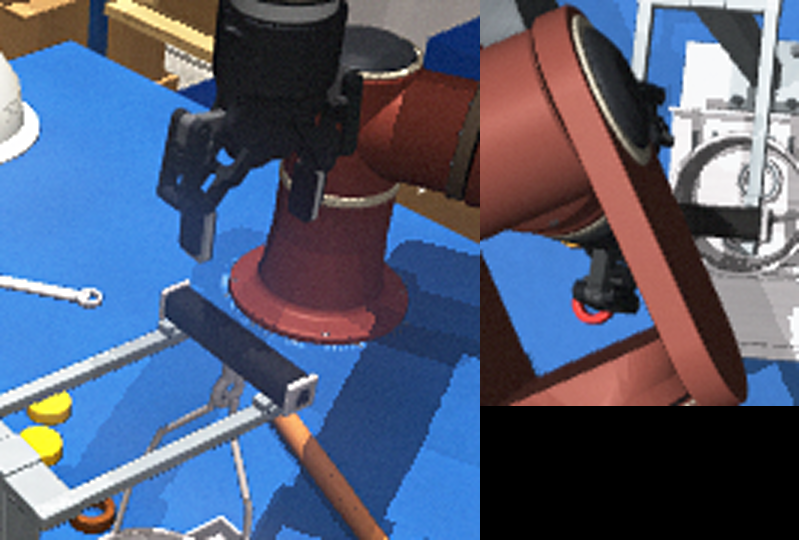

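The gripper straddles the bar: fingertips at about scene (317,143) and (353,132), bar middle at about (328,175), yaw in line with the prongs. Next I descend and close.

>>> jog_arm(deltas=[[-1, [0, 0, -0.04], [0, 0, 0]], [-1, [0, 0, -0.09], [0, 0, 0]], [-1, [0, 0, -0.14], [0, 0, 0]], [-1, [0, 0, -0.18], [0, 0, 0]], [-1, [0, 0, -0.21], [0, 0, 0]], [-1, [0, 0, -0.235], [0, 0, 0]], [-1, [0, 0, -0.245], [0, 0, 0]], [-1, [0, 0, -0.245], [0, 0, 0]]])

```text
t: 3.78
tool_pos: [0.5013, 0.2867, 0.3045]
tool_rot: [-2.334, -2.103, 0.002]
contact_force: [0.2, 0.2, 0.4]
opening: 0.085
grip_force: 0.0
```

>>> jog_arm(deltas=[[0, [0, 0, 0], [0, 0, 0]], [0.2, [0, 0, 0], [0, 0, 0]], [0.4, [0, 0, 0], [0, 0, 0]], [1, [0, 0, 0], [0, 0, 0]], [1, [0, 0, 0], [0, 0, 0]], [1, [0, 0, 0], [0, 0, 0]], [1, [0, 0, 0], [0, 0, 0]], [1, [0, 0, 0], [0, 0, 0]]], squeeze=60)

```text
t: 4.45
tool_pos: [0.5017, 0.2874, 0.3061]
tool_rot: [2.333, 2.104, 0.002]
contact_force: [-1.0, 1.9, 3.2]
opening: 0.0233
grip_force: 60.6
```

>>> jog_arm(deltas=[[1, [0, 0, 0.01], [0, 0, 0]], [1, [0, 0, 0.02], [0, 0, 0]], [1, [0, 0, 0.035], [0, 0, 0]], [1, [0, 0, 0.05], [0, 0, 0]], [1, [0, 0, 0.065], [0, 0, 0]], [1, [0, 0, 0.08], [0, 0, 0]], [1, [0, 0, 0.09], [0, 0, 0]], [1, [0, 0, 0.1], [0, 0, 0]], [1, [0, 0, 0.1], [0, 0, 0]]], squeeze=60)

```text
t: 5.2
tool_pos: [0.5016, 0.2874, 0.3467]
tool_rot: [2.333, 2.104, 0.002]
contact_force: [-1.0, 0.2, -9.1]
opening: 0.0233
grip_force: 59.6
```

```bash
cat >> h.py <<'E'
def watch(N=14,name="scene"):
    F=[];T=[];I=[]
    for i in range(N):
        o=ctrl.get_obs();I.append(ctrl.get_image(name));T.append(float(o["t"]));F.append(o["contact_force"])
    return np.array(T),np.array(F),I
E
python3 - <<'E'
from h import *
T,F,I=watch(14);np.savez("w1.npz",T=T,F=F,I=I);print(T.round(2).tolist());print(F.round(2).T.tolist());o=ctrl.get_obs();print(o["t"],o["tool_pos"].round(4),o["tool_rot"].round(3))
crops=[x[200:330,230:370] for x in(I[0],I[3],I[6],I[9])]
cv2.imwrite("pics/w1.png",np.vstack([np.hstack(crops[:2]),np.hstack(crops[2:])])[...,::-1].repeat(2,0).repeat(2,1))
E
```

```text
[5.2, 5.25, 5.3, 5.35, 5.4, 5.45, 5.5, 5.55, 5.6, 5.65, 5.7, 5.75, 5.8, 5.85]
[[-1.0, -1.38, -1.16, -0.01, 0.02, 0.11, 0.36, 0.5, 1.34, 1.56, 1.33, 1.49, 0.33, 0.34], [0.25, 0.49, -0.6, 0.27, -0.39, 0.35, -0.14, 0.5, -0.24, -0.75, -0.27, -0.84, 0.55, -0.57], [-9.09, -9.01, -9.64, -9.93, -10.25, -8.75, -9.93, -9.22, -9.13, -9.34, -9.08, -8.96, -9.18, -8.78]]
5.9 [0.5014 0.2872 0.3452] [-2.333e+00 -2.104e+00  1.000e-03]
```

View pics/w1.png

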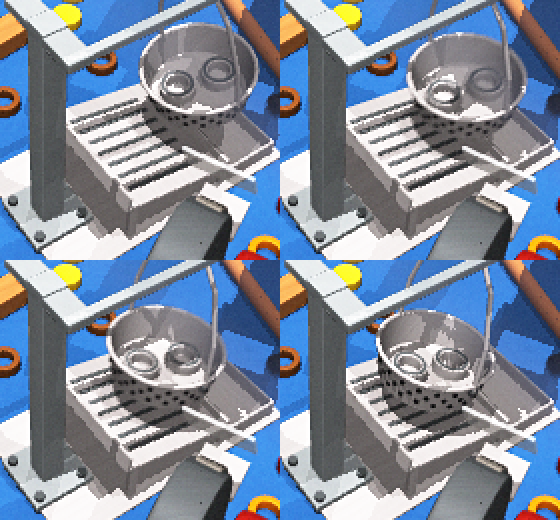

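Both bearings are in the basket, and it swings fore-and-aft along the stand by about ±0.2 rad. I fit the phase from the force and from image flow so I can catch it at the forward extreme.

```bash
cat >> h.py <<'E'
def fit(T,y,w=6.61):   # y = C + a cos w(t-T0) + b sin ; returns amp, time of max after last T, C
    A=np.c_[np.ones_like(T),np.cos(w*T),np.sin(w*T)];c,res,_,_=np.linalg.lstsq(A,y,rcond=None)
    tm=np.arctan2(c[2],c[1])/w;P=2*np.pi/w
    while tm<T[-1]:tm+=P
    return np.hypot(c[1],c[2]),tm,c[0],np.std(y-A@c)
def flow(I,pt,r=14):
    g=[cv2.cvtColor(x,cv2.COLOR_RGB2GRAY) for x in I];m=np.zeros_like(g[0]);cv2.circle(m,pt,r,255,-1)
    p=cv2.goodFeaturesToTrack(g[0],25,.02,3,mask=m);S=[p[:,0]];ok=np.ones(len(p),bool)
    for a,b in zip(g,g[1:]):
        p,s,_=cv2.calcOpticalFlowPyrLK(a,b,p,None,winSize=(15,15),maxLevel=2);ok&=s[:,0]>0;S.append(p[:,0])
    return np.median(np.array(S)[:,ok],axis=1)
E
python3 - <<'E'
from h import *
d=np.load("w1.npz");T,F,I=d["T"],d["F"],list(d["I"])
e=np.array([np.cos(np.radians(5.7)),-np.sin(np.radians(5.7)),0]);print("force x",fit(T,F@e),"y",fit(T,F@np.array([-e[1],e[0],0])))
q=flow(I,(330,239),26);print(q.round(1).tolist());print("u",fit(T,q[:,0]),"v",fit(T,q[:,1]))
E
```

```text
force x (np.float64(1.2642331940513671), np.float64(6.6129701119086395), np.float64(0.03314583850526533), np.float64(0.33087871832307486)) y (np.float64(0.128139561272099), np.float64(6.311928567579347), np.float64(-0.09246372039581058), np.float64(0.4309476550614851))
[[322.0, 252.0], [320.79998779296875, 252.6999969482422], [318.70001220703125, 253.89999389648438], [318.1000061035156, 255.3000030517578], [315.29998779296875, 256.3999938964844], [312.1000061035156, 257.3999938964844], [309.1000061035156, 258.3999938964844], [306.3999938964844, 259.20001220703125], [304.3999938964844, 259.79998779296875], [303.6000061035156, 260.1000061035156], [303.8999938964844, 259.79998779296875], [305.5, 259.1000061035156], [307.70001220703125, 258.20001220703125], [310.5, 257.20001220703125]]
u (np.float64(8.974574395736683), np.float64(6.139732046692497), np.float64(313.0208757663214), np.float64(0.4964502104489236)) v (np.float64(3.8962929409793237), np.float64(6.591565293854691), np.float64(256.2186163967901), np.float64(0.2100226371322797))
```

```bash
python3 -c "
from h import *
ctrl.get_image('top');ctrl.get_image('top');print(ctrl.get_obs()['t'])"
```

```text
6.0
```

>>> jog_arm(deltas=[[1, [-0.039, 0.004, 0], [0, 0, 0]], [1, [-0.078, 0.008, 0], [0, 0, 0]], [1, [-0.117, 0.012, 0], [0, 0, 0]]], squeeze=60)

```text
t: 6.25
tool_pos: [0.454, 0.292, 0.3451]
tool_rot: [-2.333, -2.103, 0.001]
contact_force: [-0.9, -0.2, -10.1]
opening: 0.0233
grip_force: 59.5
```

```bash
python3 - <<'E'
from h import *
T,F,I=watch(20);np.savez("w2.npz",T=T,F=F,I=I);o=ctrl.get_obs();print(o["t"],o["tool_pos"].round(4))
e=np.array([np.cos(np.radians(5.7)),-np.sin(np.radians(5.7)),0]);print("force x",fit(T,F@e),"y",fit(T,F@np.array([-e[1],e[0],0])))
for x in(I[0],):
    t=plane  # predicted basket centre pixel
    c=px("scene",np.array([.455,.292,.10]));print(c)
q=flow(I,tuple(int(v) for v in c),10);print(q.round(1).tolist());print("u",fit(T,q[:,0]),"v",fit(T,q[:,1]))
E
```

```text
7.25 [0.4547 0.292  0.3453]
force x (np.float64(0.31652871517084114), np.float64(7.9558560141024), np.float64(-0.04773285473307038), np.float64(0.4694885373363443)) y (np.float64(0.023716719260442963), np.float64(7.358862841858679), np.float64(0.2586454890352323), np.float64(0.7551529375042817))
[332.04537377 239.97592757]
[[331.5, 241.0], [332.1000061035156, 240.60000610351562], [332.20001220703125, 240.5], [332.3999938964844, 240.3000030517578], [332.5, 240.1999969482422], [332.6000061035156, 240.10000610351562], [332.6000061035156, 240.0], [332.6000061035156, 240.10000610351562], [332.3999938964844, 240.10000610351562], [332.20001220703125, 240.3000030517578], [331.8999938964844, 240.39999389648438], [331.6000061035156, 240.5], [331.29998779296875, 240.6999969482422], [331.0, 240.89999389648438], [330.8999938964844, 241.10000610351562], [330.70001220703125, 241.1999969482422], [330.70001220703125, 241.1999969482422], [330.8999938964844, 241.1999969482422], [331.1000061035156, 241.1999969482422], [331.3999938964844, 241.0]]
u (np.float64(0.9878041181531175), np.float64(7.481534855501024), np.float64(331.7395272227105), np.float64(0.09301960844064364)) v (np.float64(0.5956336957754443), np.float64(8.002678709439154), np.float64(240.62046807460783), np.float64(0.05371083877532849))
```

The swing is down to about 3 mm (0.015 rad). Now I carry it across, with acceleration ramps about one swing period long, lifting as it starts.

>>> jog_arm(deltas=[[1, [0, -0.0011, 0.004], [0, 0, 0]], [1, [-0.001, -0.0044, 0.014], [0, 0, 0]], [1, [-0.002, -0.0099, 0.03], [0, 0, 0]], [1, [-0.003, -0.0177, 0.049], [0, 0, 0]], [1, [-0.004, -0.0276, 0.071], [0, 0, 0]], [1, [-0.005, -0.0398, 0.095], [0, 0, 0]], [1, [-0.006, -0.0541, 0.119], [0, 0, 0]], [1, [-0.007, -0.0707, 0.141], [0, 0, 0]], [1, [-0.008, -0.0894, 0.16], [0, 0, 0]], [1, [-0.009, -0.1104, 0.176], [0, 0, 0]], [1, [-0.01, -0.1336, 0.186], [0, 0, 0]], [1, [-0.01, -0.159, 0.19], [0, 0, 0]]], squeeze=60)

```text
t: 8.25
tool_pos: [0.4508, 0.2275, 0.4224]
tool_rot: [2.333, 2.103, 0.002]
contact_force: [1.3, -0.2, -9.4]
opening: 0.0228
grip_force: 59.8
```

>>> jog_arm(deltas=[[1, [0, -0.0265, 0], [0, 0, 0]], [1, [0.001, -0.053, 0], [0, 0, 0]], [1, [0.0023, -0.0795, 0], [0, 0, 0]], [1, [0.004, -0.106, 0], [0, 0, 0]], [1, [0.0063, -0.1325, 0], [0, 0, 0]], [1, [0.009, -0.159, 0], [0, 0, 0]], [1, [0.0123, -0.1855, 0], [0, 0, 0]], [1, [0.016, -0.212, 0], [0, 0, 0]], [1, [0.0203, -0.2385, 0], [0, 0, 0]], [1, [0.025, -0.265, 0], [0, 0, 0]], [1, [0.0303, -0.2915, 0], [0, 0, 0]], [1, [0.036, -0.318, 0], [0, 0, 0]]])

```text
t: 9.25
tool_pos: [0.4653, 0.1001, 0.4213]
tool_rot: [-2.333, -2.104, -0.0]
contact_force: [0.3, 0.1, -9.3]
opening: 0.023
grip_force: 59.8
```

>>> jog_arm(deltas=[[1, [0.0065, -0.0265, 0], [0, 0, 0]], [1, [0.013, -0.053, 0], [0, 0, 0]], [1, [0.0195, -0.0795, 0], [0, 0, 0]], [1, [0.026, -0.106, 0], [0, 0, 0]], [1, [0.0325, -0.1325, 0], [0, 0, 0]], [1, [0.039, -0.159, 0], [0, 0, 0]], [1, [0.0455, -0.1855, 0], [0, 0, 0]], [1, [0.052, -0.212, 0], [0, 0, 0]], [1, [0.0585, -0.2385, 0], [0, 0, 0]], [1, [0.065, -0.265, 0], [0, 0, 0]], [1, [0.0715, -0.2915, 0], [0, 0, 0]], [1, [0.078, -0.318, 0], [0, 0, 0]]])

```text
t: 10.25
tool_pos: [0.4965, -0.0271, 0.4213]
tool_rot: [-2.333, -2.104, 0.0]
contact_force: [0.6, 0.4, -9.2]
opening: 0.0232
grip_force: 59.8
```

>>> jog_arm(deltas=[[1, [0.006, -0.0265, 0], [0, 0, 0]], [1, [0.0115, -0.053, 0], [0, 0, 0]], [1, [0.0165, -0.0795, 0], [0, 0, 0]], [1, [0.021, -0.106, 0], [0, 0, 0]], [1, [0.025, -0.1325, 0], [0, 0, 0]], [1, [0.0285, -0.159, 0], [0, 0, 0]], [1, [0.0315, -0.1855, 0], [0, 0, 0]], [1, [0.034, -0.212, 0], [0, 0, 0]], [1, [0.036, -0.2385, 0], [0, 0, 0]], [1, [0.0375, -0.265, 0], [0, 0, 0]], [1, [0.0385, -0.2915, 0], [0, 0, 0]], [1, [0.039, -0.318, 0], [0, 0, 0]]])

```text
t: 11.25
tool_pos: [0.5119, -0.1543, 0.4213]
tool_rot: [-2.333, -2.104, 0.0]
contact_force: [-0.4, -0.9, -8.6]
opening: 0.0236
grip_force: 59.8
```

>>> jog_arm(deltas=[[1, [0, -0.0254, 0], [0, 0, 0]], [1, [0, -0.0486, 0], [0, 0, 0]], [1, [0, -0.0696, 0], [0, 0, 0]], [1, [0, -0.0883, 0], [0, 0, 0]], [1, [0, -0.1049, 0], [0, 0, 0]], [1, [0, -0.1192, 0], [0, 0, 0]], [1, [0, -0.1314, 0], [0, 0, 0]], [1, [0, -0.1413, 0], [0, 0, 0]], [1, [0, -0.1491, 0], [0, 0, 0]], [1, [0, -0.1546, 0], [0, 0, 0]], [1, [0, -0.1579, 0], [0, 0, 0]], [1, [0, -0.159, 0], [0, 0, 0]]])

```text
t: 12.25
tool_pos: [0.5119, -0.2168, 0.4213]
tool_rot: [-2.333, -2.104, -0.0]
contact_force: [-0.6, -0.1, -9.3]
opening: 0.023
grip_force: 59.8
```

```bash
python3 - <<'E'
from h import *
o=ctrl.get_obs();t=o["tool_pos"];print(o["t"],t.round(4),o["tool_rot"].round(3))
c=px("scene",t-[0,0,.24]);print("bearing px exp",c,px("top",t-[0,0,.24]))
T,F,I=watch(16);np.savez("w3.npz",T=T,F=F,I=I);q=flow(I,tuple(int(v) for v in c),12);print("u",fit(T,q[:,0]),"v",fit(T,q[:,1]))
J=ctrl.get_image("top");cv2.imwrite("pics/w3.png",np.hstack([cv2.resize(I[0][60:240,140:290],None,fx=2.6,fy=2.6),cv2.resize(J[145:325,290:440],None,fx=2.6,fy=2.6)])[...,::-1]);cv2.imwrite("pics/top3.png",J[...,::-1])
E
```

```text
12.25 [ 0.5119 -0.2168  0.4213] [-2.333 -2.104 -0.   ]
bearing px exp [200.6673889  136.27132305] [382.735591   212.51174895]
u (np.float64(1.5608843548702835), np.float64(13.267884514180471), np.float64(199.54719470537398), np.float64(0.039054960472395144)) v (np.float64(0.2891515842521712), np.float64(13.81702065150349), np.float64(138.1621204292583), np.float64(0.020321809334090158))
```

View pics/w3.png

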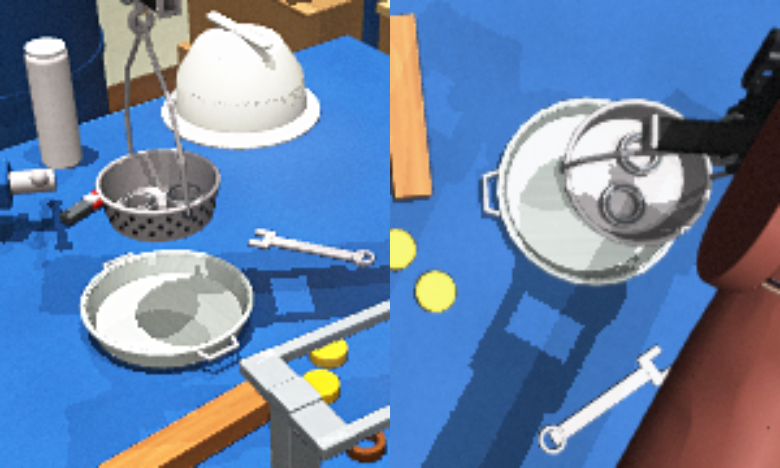

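The basket hangs over the pan with both bearings visible and swings about 5 mm. I lower it to just above the rim, then measure centring and swing.

>>> jog_arm(deltas=[[1, [0, 0, -0.006], [0, 0, 0]], [1, [0, 0, -0.021], [0, 0, 0]], [1, [0, 0, -0.043], [0, 0, 0]], [1, [0, 0, -0.072], [0, 0, 0]], [1, [0, 0, -0.105], [0, 0, 0]], [1, [0, 0, -0.139], [0, 0, 0]], [1, [0, 0, -0.173], [0, 0, 0]], [1, [0, 0, -0.206], [0, 0, 0]], [1, [0, 0, -0.235], [0, 0, 0]], [1, [0, 0, -0.257], [0, 0, 0]], [1, [0, 0, -0.272], [0, 0, 0]], [1, [0, 0, -0.278], [0, 0, 0]]], squeeze=60)

```text
t: 14.1
tool_pos: [0.5116, -0.2166, 0.3086]
tool_rot: [-2.332, -2.103, 0.001]
contact_force: [0.2, -0.1, -8.3]
opening: 0.0231
grip_force: 59.8
```

```bash
cat > m.py <<'E'
from h import *
import sys
def swing(tag,N=20):
    o=ctrl.get_obs();t=o["tool_pos"];p=t-[0,0,.24];c=px("scene",p)
    T,F,I=watch(N);np.savez(f"{tag}.npz",T=T,F=F,I=I);q=flow(I,tuple(int(v) for v in c),12)
    w=6.61;A=np.c_[np.ones_like(T),np.cos(w*T),np.sin(w*T)];co=np.linalg.lstsq(A,q,rcond=None)[0]
    Jm=np.array([(px("scene",p+d)-px("scene",p-d))/.02 for d in(np.array([.01,0,0]),np.array([0,.01,0]))]).T
    W=np.linalg.solve(Jm,co[1:].T)*1000   # rows x,y; cols cos,sin, in mm
    U,S,V=np.linalg.svd(W);print("t",ctrl.get_obs()["t"],"tcp",t.round(4),"res px",np.std(q-A@co,axis=0).round(3))
    u=U[:,0];a=u@W;tm=np.arctan2(a[1],a[0])/w;P=2*np.pi/w
    while tm<ctrl.get_obs()["t"]:tm+=P
    print("main axis",u.round(3),"amp mm",S.round(2),"at +u extreme t",round(tm,3),"or -u",round(tm-P/2,3))
    return I
E
python3 - <<'E'
from m import *
I=swing("w4");J=ctrl.get_image("top")
cv2.imwrite("pics/w4.png",np.hstack([cv2.resize(I[0][100:240,140:290],None,fx=2.66,fy=2.66),cv2.resize(J[145:285,290:440],None,fx=2.66,fy=2.66)])[...,::-1]);cv2.imwrite("pics/top4.png",J[...,::-1]);cv2.imwrite("pics/scene4.png",I[0][...,::-1])
E
```

```text
t 15.1 tcp [ 0.5116 -0.2166  0.3086] res px [0.059 0.106]
main axis [-0.803  0.596] amp mm [4.95 2.1 ] at +u extreme t 15.157 or -u 14.681
```

View pics/w4.png

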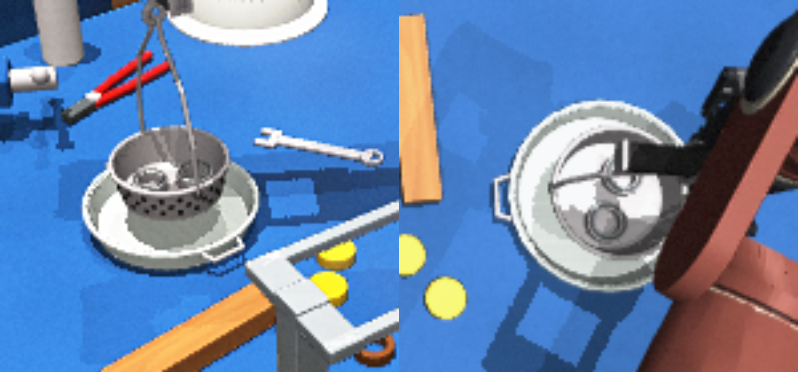

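The basket hangs inside the pan outline, about 15 mm above the rim. A small elliptical swing of 5×2 mm is left. Next I work out the phase of both axes and check where the bar sits in the grip.

```bash
python3 - <<'E'
from h import *
e=plane("top",(370.5,204.8),.340);o=ctrl.get_obs();t=o["tool_pos"];print("bar +y end",e.round(4),"from tcp",(np.hypot(*(e-t)[:2])*1000).round(1))
T2,F,I2=watch(7)
d=np.load("w4.npz");T=np.r_[d["T"],T2];I=list(d["I"])+I2;p=t-[0,0,.24];c=px("scene",p)
# frame of the single top picture leaves a 0.05 s gap; flow bridges it
q=flow(I,tuple(int(v) for v in c),12);w=6.61;A=np.c_[np.ones_like(T),np.cos(w*T),np.sin(w*T)];co=np.linalg.lstsq(A,q,rcond=None)[0]
Jm=np.array([(px("scene",p+k)-px("scene",p-k))/.02 for k in(np.array([.01,0,0]),np.array([0,.01,0]))]).T;W=np.linalg.solve(Jm,co[1:].T)*1000
now=float(ctrl.get_obs()["t"]);print("now",now,"res",np.std(q-A@co,axis=0).round(3))
for k in range(0,14):
    s=now+k*.0833;print(round(s,3),(W@[np.cos(w*s),np.sin(w*s)]).round(1))
E
```

```text
bar +y end [ 0.5134 -0.1411  0.34  ] from tcp 75.7
now 15.5 res [0.101 0.116]
15.5 [ 1.7 -2.6]
15.583 [ 3.4 -2.7]
15.667 [ 4.  -2.1]
15.75 [ 3.5 -0.8]
15.833 [1.9 0.7]
15.916 [-0.2  2. ]
16.0 [-2.3  2.7]
16.083 [-3.7  2.6]
16.166 [-4.   1.7]
16.25 [-3.1  0.4]
16.333 [-1.3 -1.1]
16.416 [ 0.9 -2.3]
16.5 [ 2.8 -2.8]
16.583 [ 3.9 -2.4]
```

>>> jog_arm(deltas=[[1, [0, -0.007, 0], [0, 0, 0]], [1, [0.0052, -0.007, 0], [0, 0, 0]], [1, [0.0105, -0.007, 0], [0, 0, 0]], [1, [0.0105, -0.007, 0], [0, 0, 0]]], squeeze=60)

```text
t: 15.83
tool_pos: [0.5164, -0.2197, 0.31]
tool_rot: [-2.333, -2.104, -0.0]
contact_force: [-0.3, -0.6, -10.1]
opening: 0.0229
grip_force: 59.8
```

```bash
python3 - <<'E'
from m import *
I=swing("w5",20);J=ctrl.get_image("top")
med=np.median(np.array(I),axis=0).astype(np.uint8);cv2.imwrite("pics/scene5.png",med[...,::-1]);cv2.imwrite("pics/top5.png",J[...,::-1])
cv2.imwrite("pics/w5.png",np.hstack([cv2.resize(med[130:215,165:250],None,fx=4.6,fy=4.6,interpolation=cv2.INTER_CUBIC),cv2.resize(J[175:260,320:405],None,fx=4.6,fy=4.6,interpolation=cv2.INTER_CUBIC)])[...,::-1])
E
```

```text
t 16.8333 tcp [ 0.5164 -0.2197  0.31  ] res px [0.025 0.015]
main axis [-0.989  0.147] amp mm [1.34 0.05] at +u extreme t 17.141 or -u 16.666
```

View pics/w5.png

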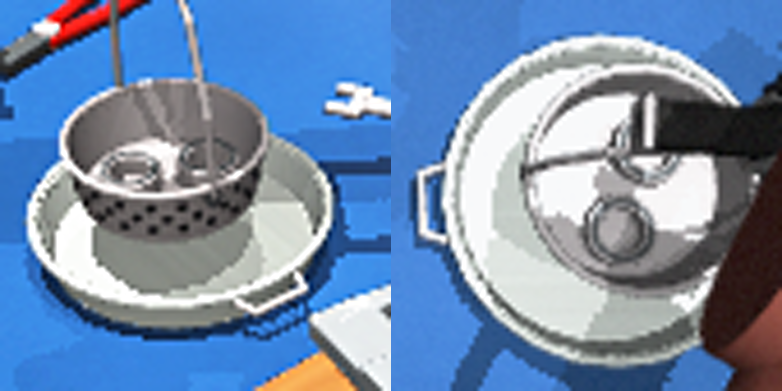

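```bash
python3 - <<'E'
from h import *
from scipy.optimize import least_squares
def circ(n,pts,z,r):
    o=(165,130) if n=="scene" else(320,175);k=0 if n=="scene" else 391
    P=np.array([plane(n,(o[0]+(x-k)/4.6-.5,o[1]+y/4.6-.5),z)[:2] for x,y in pts]);f=least_squares(lambda a:np.linalg.norm(P-a,axis=1)-r,P.mean(0));return f.x.round(4),(f.fun*1000).round(1)
zr=.310-.261+.045
print("basket scene",circ("scene",[(60,150),(270,140),(165,78),(95,103),(237,93)],zr,.0705))
print("basket top",circ("top",[(522,180),(625,65),(632,297),(545,110),(545,245)],zr,.0705))
print("pan scene",circ("scene",[(27,215),(335,200),(50,168),(310,150)],.032,.106))
print("pan top",circ("top",[(443,200),(600,37),(590,362),(480,95),(490,315)],.032,.106))
print(ctrl.get_obs()["tool_pos"].round(4),ctrl.get_obs()["t"])
E
```

```text
basket scene (array([ 0.5152, -0.2243]), array([ 3.6,  2.3,  2.8, -2.3, -0.5]))
basket top (array([ 0.5181, -0.2155]), array([-0. ,  2.3,  2.1, -0.3,  0. ]))
pan scene (array([ 0.5041, -0.2297]), array([5.1, 4.7, 1. , 1.5]))
pan top (array([ 0.5121, -0.2114]), array([-0.7,  2.7,  0.8, -1. ,  1.9]))
[ 0.5161 -0.2196  0.3101] 16.8833
```

>>> jog_arm(deltas=[[1, [0, 0, 0], [0, 0, 0]], [1, [0, 0, 0], [0, 0, 0]], [1, [-0.0018, 0, 0], [0, 0, 0]], [1, [-0.0036, 0.0005, 0], [0, 0, 0]]], squeeze=60)

```text
t: 17.22
tool_pos: [0.5146, -0.2194, 0.3101]
tool_rot: [-2.333, -2.104, 0.0]
contact_force: [0.7, -0.6, -9.8]
opening: 0.0229
grip_force: 59.8
```

>>> jog_arm(deltas=[[1, [-0.0009, 0.0002, 0], [0, 0, 0]], [1, [-0.0018, 0.0004, 0], [0, 0, 0]], [1, [-0.0027, 0.0006, 0], [0, 0, 0]], [1, [-0.0036, 0.0008, 0], [0, 0, 0]], [1, [-0.0045, 0.001, 0], [0, 0, 0]], [1, [-0.0054, 0.0012, 0], [0, 0, 0]], [1, [-0.0063, 0.0014, 0], [0, 0, 0]], [1, [-0.0072, 0.0016, 0], [0, 0, 0]], [1, [-0.0081, 0.0018, 0], [0, 0, 0]], [1, [-0.009, 0.002, 0], [0, 0, 0]], [1, [-0.0099, 0.0022, 0], [0, 0, 0]], [1, [-0.0106, 0.0024, 0], [0, 0, 0]]])

```text
t: 18.22
tool_pos: [0.5104, -0.2184, 0.3101]
tool_rot: [-2.333, -2.104, 0.0]
contact_force: [-0.1, 0.0, -9.1]
opening: 0.0232
grip_force: 59.8
```

```bash
python3 - <<'E'
from m import *
I=swing("w6",20);print(ctrl.get_obs()["tool_pos"].round(4),ctrl.get_obs()["t"])
E
```

```text
t 19.2167 tcp [ 0.5104 -0.2184  0.3101] res px [0.013 0.007]
main axis [-0.882  0.472] amp mm [0.29 0.01] at +u extreme t 20.035 or -u 19.56
[ 0.5104 -0.2184  0.3101] 19.2167
```

The swing is down to 0.3 mm, so it is dead still. Now I hold it to drip.

>>> jog_arm(deltas=[[1, [0, 0, 0], [0, 0, 0]], [1, [0, 0, 0], [0, 0, 0]], [1, [0, 0, 0], [0, 0, 0]], [1, [0, 0, 0], [0, 0, 0]], [1, [0, 0, 0], [0, 0, 0]], [1, [0, 0, 0], [0, 0, 0]], [1, [0, 0, 0], [0, 0, 0]], [1, [0, 0, 0], [0, 0, 0]], [1, [0, 0, 0], [0, 0, 0]], [1, [0, 0, 0], [0, 0, 0]], [1, [0, 0, 0], [0, 0, 0]], [1, [0, 0, 0], [0, 0, 0]]], squeeze=60)

```text
t: 20.22
tool_pos: [0.5104, -0.2184, 0.3101]
tool_rot: [2.333, 2.104, -0.0]
contact_force: [0.1, -0.5, -8.5]
opening: 0.0232
grip_force: 59.8
```

>>> jog_arm(deltas=[[1, [0, 0, 0], [0, 0, 0]], [1, [0, 0, 0], [0, 0, 0]], [1, [0, 0, 0], [0, 0, 0]], [1, [0, 0, 0], [0, 0, 0]], [1, [0, 0, 0], [0, 0, 0]], [1, [0, 0, 0], [0, 0, 0]], [1, [0, 0, 0], [0, 0, 0]], [1, [0, 0, 0], [0, 0, 0]], [1, [0, 0, 0], [0, 0, 0]], [1, [0, 0, 0], [0, 0, 0]], [1, [0, 0, 0], [0, 0, 0]], [1, [0, 0, 0], [0, 0, 0]]])

```text
t: 21.22
tool_pos: [0.5104, -0.2184, 0.3101]
tool_rot: [-2.333, -2.104, 0.0]
contact_force: [-0.8, 0.3, -9.6]
opening: 0.0231
grip_force: 59.8
```

>>> jog_arm(deltas=[[1, [0, 0, 0], [0, 0, 0]], [1, [0, 0, 0], [0, 0, 0]], [1, [0, 0, 0], [0, 0, 0]], [1, [0, 0, 0], [0, 0, 0]], [1, [0, 0, 0], [0, 0, 0]], [1, [0, 0, 0], [0, 0, 0]], [1, [0, 0, 0], [0, 0, 0]], [1, [0, 0, 0], [0, 0, 0]], [1, [0, 0, 0], [0, 0, 0]], [1, [0, 0, 0], [0, 0, 0]], [1, [0, 0, 0], [0, 0, 0]], [1, [0, 0, 0], [0, 0, 0]]])

```text
t: 22.22
tool_pos: [0.5104, -0.2184, 0.3101]
tool_rot: [-2.333, -2.104, 0.0]
contact_force: [-1.0, -0.1, -10.1]
opening: 0.0231
grip_force: 59.8
```

```bash
python3 - <<'E'
from m import *
I=swing("w7",20);F=np.load("w7.npz")["F"];print("mean F",F.mean(0).round(2));print(ctrl.get_obs()["t"])
E
```

```text
t 23.2167 tcp [ 0.5104 -0.2184  0.3101] res px [0.013 0.013]
main axis [-0.617  0.787] amp mm [0.3  0.03] at +u extreme t 23.895 or -u 23.419
mean F [-0.    0.05 -9.45]
23.2167
```

>>> jog_arm(deltas=[[1, [0, 0, -0.002], [0, 0, 0]], [1, [0, 0, -0.007], [0, 0, 0]], [1, [0, 0, -0.014], [0, 0, 0]], [1, [0, 0, -0.023], [0, 0, 0]], [1, [0, 0, -0.033], [0, 0, 0]], [1, [0, 0, -0.044], [0, 0, 0]], [1, [0, 0, -0.055], [0, 0, 0]], [1, [0, 0, -0.065], [0, 0, 0]], [1, [0, 0, -0.074], [0, 0, 0]], [1, [0, 0, -0.081], [0, 0, 0]], [1, [0, 0, -0.086], [0, 0, 0]], [1, [0, 0, -0.088], [0, 0, 0]]], squeeze=60)

```text
t: 24.22
tool_pos: [0.5103, -0.2184, 0.2744]
tool_rot: [-2.333, -2.103, 0.0]
contact_force: [-0.8, -0.5, -8.7]
opening: 0.023
grip_force: 59.8
```

>>> jog_arm(deltas=[[1, [0, 0, -0.001], [0, 0, 0]], [1, [0, 0, -0.002], [0, 0, 0]], [1, [0, 0, -0.003], [0, 0, 0]], [1, [0, 0, -0.004], [0, 0, 0]], [1, [0, 0, -0.005], [0, 0, 0]], [1, [0, 0, -0.006], [0, 0, 0]], [1, [0, 0, -0.007], [0, 0, 0]], [1, [0, 0, -0.008], [0, 0, 0]], [1, [0, 0, -0.009], [0, 0, 0]], [1, [0, 0, -0.01], [0, 0, 0]], [1, [0, 0, -0.011], [0, 0, 0]], [1, [0, 0, -0.012], [0, 0, 0]]])

```text
t: 25.22
tool_pos: [0.5104, -0.2184, 0.2701]
tool_rot: [-2.333, -2.104, 0.0]
contact_force: [-0.1, -0.6, -10.0]
opening: 0.0232
grip_force: 59.8
```

>>> jog_arm(deltas=[[1, [0, 0, -0.001], [0, 0, 0]], [1, [0, 0, -0.002], [0, 0, 0]], [1, [0, 0, -0.003], [0, 0, 0]], [1, [0, 0, -0.004], [0, 0, 0]], [1, [0, 0, -0.005], [0, 0, 0]], [1, [0, 0, -0.006], [0, 0, 0]], [1, [0, 0, -0.007], [0, 0, 0]], [1, [0, 0, -0.0075], [0, 0, 0]]])

```text
t: 25.88
tool_pos: [0.5104, -0.2184, 0.267]
tool_rot: [-2.333, -2.104, 0.0]
contact_force: [0.2, 0.7, -10.7]
opening: 0.0229
grip_force: 59.8
```

>>> jog_arm(deltas=[[1, [0, 0, -0.0007], [0, 0, 0]], [1, [0, 0, -0.0014], [0, 0, 0]], [1, [0, 0, -0.0021], [0, 0, 0]], [1, [0, 0, -0.0025], [0, 0, 0]]])

```text
t: 26.22
tool_pos: [0.5106, -0.2185, 0.2665]
tool_rot: [2.333, 2.103, 0.001]
contact_force: [0.6, 0.5, -7.7]
opening: 0.0229
grip_force: 59.9
```

```bash
python3 - <<'E'
from h import *
T,F,I=watch(6);print(F.mean(0).round(2),ctrl.get_obs()["tool_pos"].round(4))
E
```

```text
[ 0.28  0.16 -7.59] [ 0.5106 -0.2185  0.2664]
```

Contact begins at TCP z ≈ 0.2665, where 0.266 was expected. I continue in tiny steps.

>>> jog_arm(deltas=[[1, [0, 0, -0.0005], [0, 0, 0]], [1, [0, 0, -0.001], [0, 0, 0]], [1, [0, 0, -0.001], [0, 0, 0]]])

```text
t: 26.77
tool_pos: [0.5108, -0.2185, 0.2664]
tool_rot: [2.332, 2.103, 0.001]
contact_force: [0.5, -0.3, -5.8]
opening: 0.0233
grip_force: 60.3
```

```bash
python3 - <<'E'
from h import *
T,F,I=watch(5);print(F.mean(0).round(2),ctrl.get_obs()["tool_pos"].round(4))
E
```

```text
[ 0.77  0.42 -4.82] [ 0.5108 -0.2185  0.2664]
```

>>> jog_arm(deltas=[[1, [0, 0, -0.0005], [0, 0, 0]], [1, [0, 0, -0.001], [0, 0, 0]], [1, [0, 0, -0.001], [0, 0, 0]]])

```text
t: 27.27
tool_pos: [0.511, -0.2185, 0.2663]
tool_rot: [2.332, 2.103, 0.001]
contact_force: [1.7, 1.6, -0.9]
opening: 0.0229
grip_force: 60.9
```

```bash
python3 - <<'E'
from h import *
T,F,I=watch(5);print(F.mean(0).round(2),ctrl.get_obs()["tool_pos"].round(4))
E
```

```text
[ 1.83  1.46 -0.45] [ 0.5109 -0.2185  0.2663]
```

>>> jog_arm(deltas=[[1, [0, 0, 0.0005], [0, 0, 0]], [1, [0, 0, 0.0005], [0, 0, 0]], [1, [0, 0, 0.0005], [0, 0, 0]]])

```text
t: 27.77
tool_pos: [0.5109, -0.2185, 0.2663]
tool_rot: [2.332, 2.103, 0.001]
contact_force: [2.0, 1.5, 1.4]
opening: 0.0229
grip_force: 61.4
```

```bash
python3 - <<'E'
from m import *
I=swing("w8",12);F=np.load("w8.npz")["F"];print(F.mean(0).round(2));J=ctrl.get_image("top");print(ctrl.get_obs()["t"])
cv2.imwrite("pics/w8.png",np.hstack([cv2.resize(I[0][80:220,155:260],None,fx=3.6,fy=3.6,interpolation=cv2.INTER_CUBIC),cv2.resize(J[165:305,320:425],None,fx=3.6,fy=3.6,interpolation=cv2.INTER_CUBIC)])[...,::-1])
E
```

```text
t 28.3667 tcp [ 0.5109 -0.2185  0.2663] res px [0.002 0.003]
main axis [-0.815 -0.58 ] amp mm [0.05 0.  ] at +u extreme t 29.054 or -u 28.579
[2.87 1.78 4.07]
28.4167
```

View pics/w8.png

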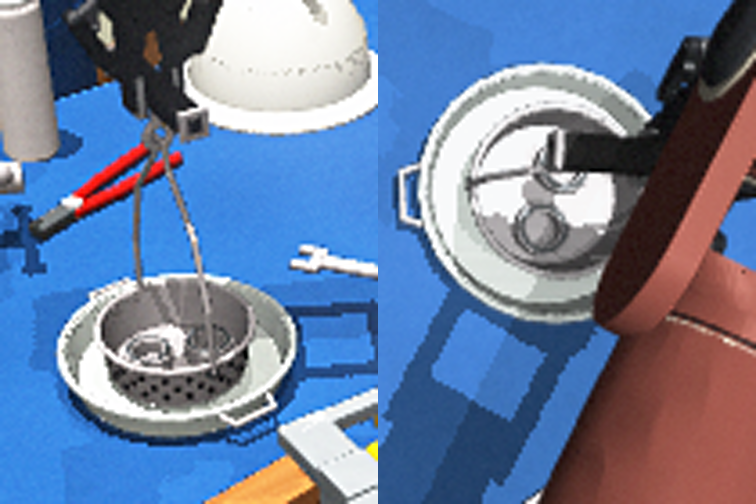

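The basket stands flat in the middle of the pan with both bearings inside, and the bar is upright in the gripper. The push is creeping up because the command sits slightly below contact, so I relieve it.

>>> jog_arm(deltas=[[1, [0.0006, 0, 0.001], [0, 0, 0]], [1, [0.0012, 0, 0.0022], [0, 0, 0]], [1, [0.0012, 0, 0.0022], [0, 0, 0]], [1, [0.0012, 0, 0.0022], [0, 0, 0]], [1, [0.0012, 0, 0.0022], [0, 0, 0]], [1, [0.0012, 0, 0.0022], [0, 0, 0]]])

```text
t: 28.92
tool_pos: [0.5109, -0.2184, 0.2663]
tool_rot: [-2.333, -2.104, 0.0]
contact_force: [2.2, 0.9, 2.9]
opening: 0.0231
grip_force: 61.5
```

```bash
python3 - <<'E'
from h import *
T,F,I=watch(20);print(F[:7].mean(0).round(2),F[7:14].mean(0).round(2),F[14:].mean(0).round(2),ctrl.get_obs()["tool_pos"].round(4),ctrl.get_obs()["t"])
E
```

```text
[2.48 1.76 3.11] [2.48 1.83 2.86] [2.49 1.38 2.2 ] [ 0.5109 -0.2184  0.2663] 29.9167
```

>>> jog_arm(deltas=[[1, [0.0005, 0, 0.0008], [0, 0, 0]], [1, [0.0005, 0, 0.0008], [0, 0, 0]], [1, [0.0005, 0, 0.0008], [0, 0, 0]], [1, [0.0005, 0, 0.0008], [0, 0, 0]], [1, [0.0005, 0, 0.0008], [0, 0, 0]], [1, [0.0005, 0, 0.0008], [0, 0, 0]], [1, [0.0005, 0, 0.0008], [0, 0, 0]], [1, [0.0005, 0, 0.0008], [0, 0, 0]], [1, [0.0005, 0, 0.0008], [0, 0, 0]], [1, [0.0005, 0, 0.0004], [0, 0, 0]], [1, [0.0005, 0, 0.0002], [0, 0, 0]], [1, [0.0005, 0, 0.0002], [0, 0, 0]]])

```text
t: 30.92
tool_pos: [0.511, -0.2184, 0.2663]
tool_rot: [-2.333, -2.103, 0.0]
contact_force: [0.8, 1.4, -1.7]
opening: 0.0231
grip_force: 61.1
```

```bash
python3 - <<'E'
from h import *
T,F,I=watch(18);o=ctrl.get_obs();print(F[:6].mean(0).round(2),F[6:12].mean(0).round(2),F[12:].mean(0).round(2),o["tool_pos"].round(4),o["tool_rot"].round(3),o["grip_force"],o["t"])
E
```

```text
Traceback (most recent call last):
  File "h.py", line 27, in watch
    o=ctrl.get_obs();I.append(ctrl.get_image(name));T.append(float(o["t"]));F.append(o["contact_force"])
                              ~~~~~~~~~~~~~~^^^^^^
ValueError: 200 camera calls are used up
```

>>> jog_arm(deltas=[[1, [0, 0, 0], [0, 0, 0]], [1, [0, 0, 0], [0, 0, 0]], [1, [0, 0, 0], [0, 0, 0]], [1, [0, 0, 0], [0, 0, 0]], [1, [0, 0, 0], [0, 0, 0]], [1, [0, 0, 0], [0, 0, 0]]])

```text
t: 31.67
tool_pos: [0.5111, -0.2184, 0.2663]
tool_rot: [-2.333, -2.104, 0.0]
contact_force: [1.3, 0.8, -2.6]
opening: 0.0231
grip_force: 60.9
```

The force of about -2.6 N is close to the weight of the hook alone (2.2 N), so the basket is standing by itself and the handle is held upright. Handing in.

```bash
python3 -c "
from station import ctrl
print(ctrl.finish_job())"
```

```text
the job is handed in; nothing more can be done
None
```

The job is handed in, with no verdict returned: the basket hung still over the pan for about 5 s (swing 0.3 mm) and now stands flat, within a few mm of the pan's middle, with both bearings in it and the handle held upright, finished at about 32 s.

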